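# Clear the bread board into its crumb tray

### The job

Pull the crumb tray of the bread board right out by its lug, then take the scraper from the yellow plate and sweep all four crusts up over the lip at the open end of the board so that they drop into the tray; do not touch the crusts with the fingers. Stand the scraper upright on the plate again, let go of it, and push the tray fully shut with the crusts inside. Leave the salt shaker, the glass and the peeler alone.

Things in the scene. Friction and masses are not known exactly. Their poses are not given: they have to be found in the camera images.
- bread_board: Pale wooden bread board, fixed, 174 (x) x 200 (y) mm. Origin: centre of its footprint on the worktop, z up. Flat top at z = 50 mm. Rims 7 mm higher than the top run along both long sides (inner faces x = +-75 mm) and the -y end (inner face y = -90 mm). The +y end has no rim: the top rises there as a ramp from z = 50 (y = 76) to 54 mm (y = 100) and ends in a free edge.
- lip (a point): Middle of the top edge of the ramp, at the board's x = 0, y = 100 mm, 54 mm high. The edge runs along the board's x for the full 150 mm between the rims. Axes as the board's.
- crumb_tray (a joint): Steel crumb tray under the board, sliding along the board's +y; metres, 0 = shut (its front panel against the board's end), 0.08 = fully out, starts between 0 and 0.012. Slides stiffly (about 1.5 N) and stays where it is left.
- tray_in (a point): Centre of the crumb tray's inner floor, 5 mm above the worktop; moves with the tray, axes as the board's. The inside is 150 mm (x) x 190 mm (y) with walls 25 mm high above the floor. With the tray fully out, an opening 80 mm long lies beyond the board's free edge.
- scraper: Bench scraper, a block that stands on its flat foot: steel lower part 100 mm long (its x), 20 mm thick (its y), 30 mm high; above it a wooden grip 94 mm long, 24 mm thick, from 28 to 68 mm high, rounded edges. Origin: centre of the underside; z up. 180 g. Starts standing on the plate.
- plate: Square yellow plastic plate, loose, 200 x 200 x 20 mm; flat floor 136 x 136 mm, 3 mm above the worktop, inside a sloping rim 17 mm high. Origin: centre of its underside. A tall fixed microwave (front at about x = 0.57 m, right side at y = 0.17 m) stands close behind it: keep arm and gripper clear.
- tray_lug (a point): Grip point in the wooden pull lug on the middle of the tray's front panel. The lug is 14 mm thick (board's x) and 31 mm long (board's y: 15 mm from this point back to the panel, 16 mm outward to its end); its foot is 6 mm, this point 30 mm, its top 40 mm above the worktop. Moves with the tray; axes as the board's.
- crust1: Hard dry bread crust with a dark top, a loose chip 26 x 20 x 10 mm, about 12 g, lying on the board. Origin: centre of its underside.
- crust2: Hard dry bread crust with a dark top, a loose chip 24 x 22 x 9 mm, about 12 g, lying on the board. Origin: centre of its underside.
- crust3: Hard dry bread crust with a dark top, a loose chip 28 x 18 x 11 mm, about 12 g, lying on the board. Origin: centre of its underside.
- crust4: Hard dry bread crust with a dark top, a loose chip 22 x 20 x 10 mm, about 12 g, lying on the board. Origin: centre of its underside.
- salt_shaker: Bystander: salt shaker with a blue cap, 51 mm wide, 130 mm tall, behind the board. Origin: centre of the underside.
- glass: Bystander: clear drinking glass, 68 mm wide, 112 mm tall, behind the board. Origin: centre of the underside.
- peeler: Bystander: peeler with a dark green handle, 170 mm long, 25 mm wide, 18 mm high, lying to the right of the board. Origin: centre of the underside.

How it is judged:
By the outcome, as a careful person would: the job done as asked, in the order asked, and still so for the second after the job is handed in, with the robot touching nothing.
It also fails if it takes over 72 s, if anything falls off the work surface, if the arm or the gripper's body presses on something with over 40 N, if the wrist force passes 120 N, or if a joint passes its speed limit or range.

### The arm

A 7-joint arm with a two-finger parallel gripper is mounted at the origin on a cart in front of the work surface, level with it; the furniture and walls round the work are solid. World frame = base frame: x ahead of the robot, y to its left, z up, the work surface at z = 0. Lengths are in m, angles in rad, forces in N, time in s.
With the tool pointing down it reaches from about 0.425 to 0.875 m from the base axis. Payload 4.7 kg.
Tool frame: the origin (TCP) lies on the centre line of the jaws, within the pads' length; the fingertips stand 25 mm ahead of it and the grasp point (between the pads) lies 6 mm ahead of it; z points along the fingers, y is the line along which they close (so a half turn about z gives the same grasp; the last joint's range is limited). The gripper opens to 85 mm and grips with 20 to 120 N. Pads are 22 mm wide; open, the fingers measure 114 mm over their backs; the gripper's body (76 mm by 85 mm) begins 54 mm behind the grasp point. The pads swing forward as they close: fully open they stand 13 mm farther back than shut.
Start: joints at [-1.178, 0.321, -0.07, 1.45, 0.023, 1.371, -0.057], TCP at [0.24, 0.604, 0.234] pointing down, gripper open.
Joint ranges: [-2.86, 2.86], [-0.3, 2.09], [-1.38, 1.24], [0.06, 2.45], [-1.56, 4.7], [0.09, 2.05], [-2.69, 2.69]. Speed limits (rad/s): [2.57, 2.57, 3.14, 3.14, 3.14, 3.14, 3.14].

### API

Orientations are given as a 3x3 rotation matrix whose columns are the frame's x, y, z axes.
In Python, from cell import arm, eyes gives the robot as it stands.
- The arm moves only by the shell command python3 -m inch 'ROWS' [FORCE]. ROWS is JSON, a list of rows, each a list of 3 entries, a list of its own where there are three numbers: the gripper command: -1 is fully open, 1 is shut, values between are in proportion, then the shift along the tool's x, y, z as a fraction of full scale, then the turn about the tool's z as a fraction of full scale. A call has 1 to 5 rows; each row is the pose to reach, as a shift and turn from the pose commanded when the call began, along the tool's axes at that moment, turning the shorter way round; what a row does not reach only later rows make up. Full scale, the value 1, is 10 cm for a shift and pi rad for a turn. A row lasts 1/12 s, in which the tool goes at most 41.7 mm and 7.16 degrees, less where a joint would pass 70% of its speed; a pose out of reach is approached as far as the arm can. A call with a number of a shift or a turn outside -1 to 1 is refused whole. A call with a gripper value outside its range is refused whole. The fingers move at their own pace and stop on an object; FORCE is the grip in N (left out, the last holds). Time passes only in rows, so rows that repeat a pose let the fingers close. It gives the time, the measured TCP pose, the force, the opening and the grip force at its end, in the units of the state.
- arm.get_state(): the state, without advancing time (a new reading comes with each control period).
- eyes.capture(name): name is "scene" or "top"; returns (picture, depth): 420x560x3 uint8, blue, green, red; 420x560 float32, m along the optical axis (not along the pixel's ray), 0 where there is no reading.
- eyes.camera_params(name): a dict with "fx", "fy", "cx", "cy" (pixels), "R" (3x3) and "t" (3): a world point X has camera coordinates R X + t. Camera axes: x right, y down, z forward; pixel columns grow to the right and rows downward; lengths in m; the calibration is good to about 2 mm. A picture is of the moment at which its call begins. camera_params takes no time and is no camera call.
- arm.hand_in(): hands the job in; it is judged then, once.
The state is a dict: "time": time; "joint_pos": joint angles; "joint_velocities": joint speeds; "tau": joint torques, N m; "ee_pos": TCP position; "tcp_rot": TCP orientation; "ft_force": force on the tool from outside, world axes, zero at the start; "moment": the same for the moment, N m; "grip_width": finger opening in m; "finger_force": force on a finger pad.
Only numpy, scipy, OpenCV 4.12 (cv2) and the standard library are available. Lean on these libraries where they do the work, as an engineer would, in place of code of your own. Each camera call takes 0.05 s, during which the arm holds its last target. There are 200 camera calls.

## Working session

There is one attempt and no reset: what is moved stays moved. The work goes in short steps, Python scripts to look and compute and a shell command to move; the robot and the scene stay as the last step left them, time stands still between calls to the robot, and variables do not carry over. Pictures are saved under pics/ and viewed, at most 10 in all, crops included, and the job is handed in when it is done.

```bash
ls; mkdir -p pics
python3 - <<'E'
from cell import arm, eyes
import cv2,numpy as np
np.set_printoptions(precision=4,suppress=True)
s=arm.get_state(); print(s)
for n in("scene","top"):
    p,d=eyes.capture(n); cv2.imwrite(f"pics/{n}0.png",p); np.save(f"pics/{n}0.npy",d); print(n,eyes.camera_params(n))
E
```

```text
pics
{'time': 0.0, 'joint_pos': array([-1.1779,  0.3218, -0.0701,  1.4517,  0.0226,  1.3708, -0.0569]), 'joint_velocities': array([ 0.0011,  0.0003, -0.0007, -0.0006,  0.0004, -0.0014, -0.0008]), 'tau': array([ -0.    , -49.3574,  -0.3823, -31.4328,   0.013 ,   0.0114,
        -0.    ]), 'ee_pos': array([0.2402, 0.6034, 0.2327]), 'tcp_rot': array([[-0.9291,  0.3697, -0.0006],
       [ 0.3697,  0.9291, -0.0018],
       [-0.0001, -0.0019, -1.    ]]), 'ft_force': array([0.144 , 0.2895, 0.1314]), 'moment': array([-0.0116,  0.0302,  0.0159]), 'finger_force': 0.0, 'grip_width': 0.0857590510985426}
scene {'fx': 486.00228557105135, 'fy': 486.00228557105135, 'cx': 276.1408621933559, 'cy': 208.9125508397718, 'R': array([[ 0.4608, -0.8872, -0.0236],
       [-0.4963, -0.2356, -0.8356],
       [ 0.7358,  0.3968, -0.5488]]), 't': array([-0.224 ,  0.3575,  1.0622])}
top {'fx': 496.23713838317644, 'fy': 496.23713838317644, 'cx': 276.4009704270815, 'cy': 215.43663941010664, 'R': array([[ 0.0062, -0.9999,  0.0102],
       [-0.981 , -0.0081, -0.194 ],
       [ 0.194 , -0.0088, -0.981 ]]), 't': array([0.0464, 0.5511, 1.2117])}
```

View pics/scene0.png

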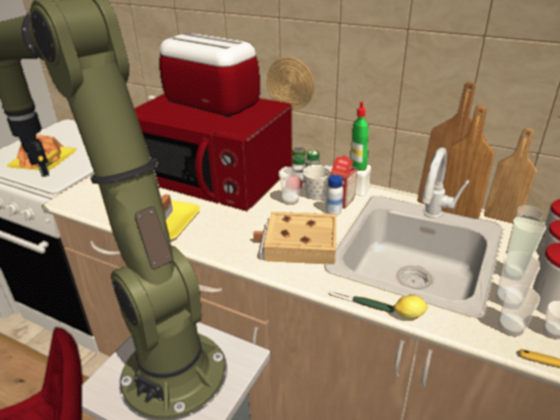

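View pics/top0.png

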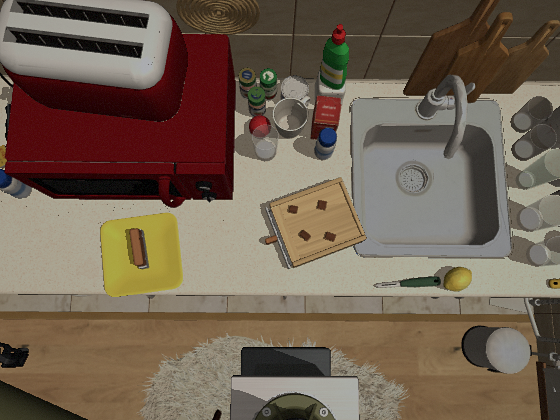

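The top view shows the board around (318,224) with its lug at (268,240), the scraper at (138,248) on the plate at (142,252), and four crusts at (293,209), (322,205), (304,235) and (330,236).

```bash
cat > h.py <<'E'
import cv2,numpy as np
from cell import arm,eyes
np.set_printoptions(precision=4,suppress=True)
def cloud(n="top",pic=None):
    c=eyes.camera_params(n); p,d=eyes.capture(n)
    if pic: cv2.imwrite(f"pics/{pic}.png",p)
    v,u=np.mgrid[:420,:560]
    X=np.stack([(u-c["cx"])/c["fx"]*d,(v-c["cy"])/c["fy"]*d,d],-1)
    W=(X-c["t"])@c["R"]; W[d==0]=np.nan
    return p,W
def rect(P): # xy in m
    (x,y),(w,h),a=cv2.minAreaRect((P[:,:2]*1000).astype(np.float32)); return np.array([x,y,w,h,a])
E
python3 - <<'E'
from h import *
p,W=cloud()
z=W[...,2]; v,u=np.mgrid[:420,:560]
hsv=cv2.cvtColor(p,cv2.COLOR_BGR2HSV)
def reg(a,b,c,d): return (u>=a)&(u<=b)&(v>=c)&(v<=d)
B=reg(255,375,170,275)
print("floor z",np.nanmedian(z[reg(200,240,260,285)]))
print("board", rect(W[B&(z>.042)&(z<.066)]), np.nanmedian(z[reg(305,330,215,225)]))
print("lug", W[B&(z>.033)&(z<.044)&(u<277)&(v>232)&(v<246)].round(3)[:60])
dark=B&reg(280,350,195,250)&(hsv[...,2]<120)
n,l,st,ce=cv2.connectedComponentsWithStats(dark.astype(np.uint8))
for i in range(1,n):
    if st[i,4]>15: print("crust",ce[i],st[i,4],np.nanmedian(W[l==i],0),rect(W[l==i]))
P=reg(95,190,205,300)
yel=P&(hsv[...,0]>20)&(hsv[...,0]<35)&(hsv[...,1]>150)
print("plate",rect(W[yel&(z>.012)]),rect(W[yel]))
S=P&(z>.06)&(z<.08); print("scraper",S.sum(),rect(W[S]),W[S].mean(0)); 
S=P&(z>.025)&(z<.08);print(rect(W[S]))
print("shaker",np.nanmean(W[reg(318,336,128,158)&(z>.11)],0))
print("peeler",rect(W[reg(370,440,270,295)&(z>.008)&(z<.03)]))
E
```

```text
floor z -0.00013813569592830932
board [530.9514 -34.5537 174.7184 242.0125  21.2007] 0.04954865434536455
lug [[0.509 0.054 0.034]
 [0.509 0.051 0.033]
 [0.506 0.051 0.035]
 [0.502 0.054 0.043]
 [0.503 0.051 0.037]
 [0.5   0.061 0.037]
 [0.499 0.059 0.042]
 [0.5   0.056 0.037]
 [0.5   0.051 0.036]
 [0.497 0.069 0.038]
 [0.498 0.066 0.034]
 [0.497 0.064 0.043]
 [0.498 0.061 0.037]
 [0.497 0.059 0.038]
 [0.498 0.056 0.037]
 [0.498 0.053 0.037]
 [0.497 0.051 0.039]
 [0.495 0.076 0.039]
 [0.495 0.074 0.039]
 [0.495 0.071 0.037]
 [0.495 0.069 0.035]
 [0.495 0.066 0.037]
 [0.494 0.064 0.041]
 [0.494 0.061 0.041]
 [0.495 0.059 0.037]
 [0.495 0.056 0.04 ]
 [0.495 0.053 0.038]
 [0.495 0.051 0.04 ]
 [0.493 0.079 0.034]
 [0.491 0.076 0.044]
 [0.492 0.074 0.041]
 [0.492 0.071 0.038]
 [0.492 0.069 0.042]
 [0.492 0.066 0.038]
 [0.492 0.064 0.042]
 [0.492 0.061 0.039]
 [0.492 0.059 0.039]
 [0.492 0.056 0.042]
 [0.493 0.053 0.036]
 [0.492 0.051 0.039]
 [0.489 0.079 0.042]
 [0.489 0.076 0.039]
 [0.489 0.074 0.039]
 [0.489 0.071 0.043]
 [0.49  0.069 0.038]
 [0.489 0.064 0.041]
 [0.489 0.061 0.041]
 [0.
[... 681 characters left out ...]
 [303.8427 234.9213] 89 [ 0.5001 -0.0194  0.059 ] [501.7685 -19.7702  29.7477  21.6293  53.3194]
crust [282.2258 243.7097] 62 [0.4816 0.0349 0.0078] [486.3861  37.5397  47.3403  14.6326  17.4142]
crust [329.2198 236.1868] 91 [ 0.4978 -0.0828  0.0586] [498.1753 -83.6829  28.5443  19.6129  73.0622]
crust [343.7368 247.7368] 19 [ 0.4714 -0.1212  0.035 ] [ 471.655  -122.707     0.7244   40.9976   21.4841]
plate [454.5659 398.9233 199.5196 199.4695   8.7353] [nan nan  0.  0.  0.]
scraper 375 [511.6215 371.7314  73.0977 184.703   59.6161] [0.4663 0.3968 0.0693]
[446.3952 373.9537 174.6155 243.4258  22.5521]
shaker [ 0.7364 -0.074   0.1261]
peeler [ 384.9708 -290.2133   24.2986  166.8421    4.8658]
```

Run:
```python
from h import *
p,W=cloud()
z=W[...,2]; v,u=np.mgrid[:420,:560]
def reg(a,b,c,d): return (u>=a)&(u<=b)&(v>=c)&(v<=d)
def big(m):
    n,l,st,ce=cv2.connectedComponentsWithStats(m.astype(np.uint8)); return l==1+st[1:,4].argmax()
B=reg(255,375,170,275)
M=big(cv2.morphologyEx((B&(z>.046)&(z<.066)).astype(np.uint8),cv2.MORPH_OPEN,np.ones((7,7))))
r=rect(W[M]);print("board",r)
a=np.radians(21.2);R=np.array([[np.cos(a),-np.sin(a)],[np.sin(a),np.cos(a)]])
Q=W[M][:,:2]@R; print("pct x,y",np.percentile(Q,[.5,2,98,99.5],axis=0))
L=B&(z>.033)&(z<.046)&(u<282)&(v>230)&(v<250); Q=W[L][:,:2]@R; print("lug",L.sum(),np.percentile(Q,[2,10,50,90,98],axis=0))
P=reg(120,160,218,280)
S=big(P&(z>.06)&(z<.08)); print("scraper",S.sum(),rect(W[S]),W[S].mean(0))
S=big(P&(z>.024)&(z<.08));print(S.sum(),rect(W[S]))
print(arm.get_state()["time"])
G=p.copy()
c=cv2.resize(G[170:310,80:380],None,fx=2.6,fy=2.6,interpolation=cv2.INTER_CUBIC);cv2.imwrite("pics/c1.png",c)
```

```text
board [490.651   19.0391 137.7479  31.5999  21.5125]
pct x,y [[ 0.3969 -0.1739]
 [ 0.3999 -0.1721]
 [ 0.5283 -0.1451]
 [ 0.5314 -0.1445]]
lug 84 [[ 0.4556 -0.1382]
 [ 0.4703 -0.136 ]
 [ 0.4811 -0.1233]
 [ 0.4876 -0.1074]
 [ 0.4907 -0.1042]]
scraper 375 [466.9044 398.3693  93.1821  24.8879  11.0973] [0.4656 0.3971 0.0696]
491 [466.7554 398.2659 100.1503  25.0335  11.0973]
0.2
```

View pics/c1.png

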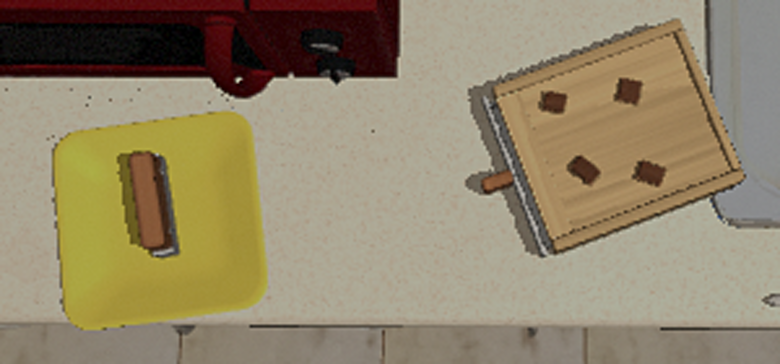

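The crop shows the tray slightly out with its lug at crop (495,181), and the board turned about 21°. From the fits I get:
- **Board:** centre (0.5385, -0.054).
- **Lug:** (0.493, 0.063).
- **Scraper:** (0.4668, 0.3983), yaw 11°.

I'm moving the arm now.

```bash
cat >> h.py <<'E'
A=np.radians(21.2); BX=np.array([np.cos(A),np.sin(A),0]); BY=np.array([-np.sin(A),np.cos(A),0]); BC=np.array([.5385,-.0541,0])
def b2w(x,y,z): return BC+BX*x+BY*y+np.array([0,0,z])
def w2b(p): d=np.asarray(p)-BC; return np.array([d@BX,d@BY,d[2]])
def to(p,yaw=None): # tcp target, tool y yaw deg -> shift in units, turn in units
    s=arm.get_state(); R=s["tcp_rot"]; print("t",round(s["time"],2),"pos",s["ee_pos"],"board",w2b(s["ee_pos"]),"F",s["ft_force"],"w",round(s["grip_width"],4))
    y=np.degrees(np.arctan2(R[1,1],R[0,1])); print("  tilt",R[:2,2],"yaw",round(y,2),"shift",10*R.T@(p-s["ee_pos"]))
    if yaw is not None: print("  turn",-((yaw-y+90)%180-90)/180)
E
python3 -m inch '[[-1,[-0.3,-0.3,0],0],[-1,[-0.55,-0.55,0],0],[-1,[-0.8,-0.8,0],0],[-1,[-1,-1,0],0],[-1,[-1,-1,0],0]]' && python3 -m inch '[[-1,[-0.3,-0.3,0],0],[-1,[-0.55,-0.55,0],0],[-1,[-0.8,-0.8,0],0],[-1,[-1,-1,0],0]]' && python3 -m inch '[[-1,[-0.3,-0.3,0],0],[-1,[-0.55,-0.55,0],0],[-1,[-0.8,-0.8,0],0],[-1,[-1,-1,0],0]]' && python3 -m inch '[[-1,[-0.3,-0.3,0],0.04],[-1,[-0.55,-0.55,0],0.08],[-1,[-0.8,-0.8,0],0.12],[-1,[-1,-1,0],0.16],[-1,[-1,-1,0],0.2]]' && python3 -c "
from h import *
to(b2w(-.001,.129,.036),21.2)"
```

```text
time: 0.62
ee_pos: [0.301, 0.468, 0.2341]
tcp_rot: [[-0.926, 0.378, 0.002], [0.378, 0.926, -0.003], [-0.003, -0.002, -1.0]]
ft_force: [1.9, 0.5, 0.4]
grip_width: 0.0852
finger_force: 0.0
time: 0.95
ee_pos: [0.3532, 0.3418, 0.2338]
tcp_rot: [[-0.929, 0.371, 0.0], [0.371, 0.929, -0.0], [-0.0, -0.0, -1.0]]
ft_force: [0.6, -0.7, -0.3]
grip_width: 0.0852
finger_force: 0.0
time: 1.28
ee_pos: [0.4091, 0.2117, 0.234]
tcp_rot: [[-0.928, 0.372, 0.001], [0.372, 0.928, -0.0], [-0.001, 0.0, -1.0]]
ft_force: [0.4, 0.4, 0.7]
grip_width: 0.0853
finger_force: 0.0
time: 1.7
ee_pos: [0.4662, 0.0778, 0.2342]
tcp_rot: [[-0.524, 0.852, 0.002], [0.852, 0.524, -0.002], [-0.003, 0.0, -1.0]]
ft_force: [0.0, -0.3, 0.2]
grip_width: 0.0855
finger_force: 0.0
t 1.7 pos [0.4662 0.0778 0.2342] board [-0.0197  0.1491  0.2342] F [ 0.0303 -0.3284  0.1852] w 0.0855
  tilt [ 0.0018 -0.0021] yaw 31.6 shift [-0.2263  0.1463  1.9827]
  turn 0.0577601179545291
```

```bash
python3 -m inch '[[-1,[-0.1,0.08,0.3],0.03],[-1,[-0.23,0.15,0.6],0.058],[-1,[-0.23,0.15,0.95],0.058],[-1,[-0.23,0.15,0.95],0.058],[-1,[-0.23,0.15,0.95],0.058]]'
python3 - <<'E'
from h import *
p,W=cloud(pic="t2")
to(b2w(-.001,.129,.036),21.2)
z=W[...,2]; v,u=np.mgrid[:420,:560]
# board re-estimate in board frame
Q=np.stack([(W-BC)@BX,(W-BC)@BY,z],-1)
m=(abs(Q[...,0])<.1)&(Q[...,1]>-.12)&(Q[...,1]<.06)&(z>.045)&(z<.065)
print(rect(Q[m]),np.percentile(Q[m],[.5,99.5],axis=0))
l=(abs(Q[...,0])<.03)&(Q[...,1]>.113)&(Q[...,1]<.16)&(z>.034)&(z<.046); print(l.sum(), rect(Q[l]) if l.sum()>3 else '')
cv2.imwrite("pics/c2.png",cv2.resize(p[170:280,220:370],None,fx=4,fy=4))
E
```

```text
time: 2.12
ee_pos: [0.4877, 0.073, 0.1376]
tcp_rot: [[-0.376, 0.927, -0.004], [0.927, 0.376, -0.001], [0.0, -0.004, -1.0]]
ft_force: [0.8, 0.1, 0.4]
grip_width: 0.0857
finger_force: 0.0
t 2.17 pos [0.4893 0.0735 0.1395] board [0.0002 0.1367 0.1395] F [-0.7522  0.1065  0.1114] w 0.0853
  tilt [-0.0001 -0.0001] yaw 22.09 shift [-0.0772 -0.0135  1.035 ]
  turn 0.004970647904105697
[  0.004  -20.4842 160.4606 174.6877  89.8973] [[-0.0869 -0.0989  0.0453]
 [ 0.0852  0.0581  0.0627]]
0
```

View pics/c2.png

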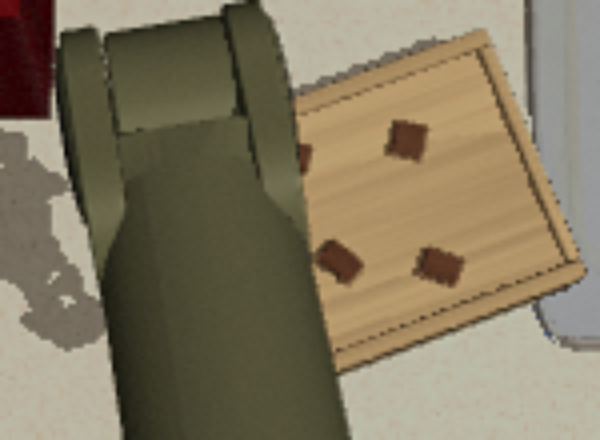

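The view shows the arm over the lug and confirms the board frame (centre within 1 mm, angle 21.2°). The crusts haven't moved. Next I descend and grip the lug.

```bash
python3 -m inch '[[-1,[-0.08,-0.01,0.3],0.005],[-1,[-0.08,-0.01,0.6],0.005],[-1,[-0.08,-0.01,0.8],0.005],[-1,[-0.08,-0.01,1],0.005],[-1,[-0.08,-0.01,1],0.005]]' && python3 -m inch '[[-1,[0,0,0.03],0],[-1,[0,0,0.03],0]]' && python3 -c "
from h import *
to(b2w(0,.128,.036),21.2)" && python3 -m inch '[[1,[0,0,0],0],[1,[0,0,0],0],[1,[0,0,0],0],[1,[0,0,0],0],[1,[0,0,0],0]]' 60  && python3 -m inch '[[1,[0,0,0],0],[1,[0,0,0],0],[1,[0,0,0],0]]'
```

```text
time: 2.58
ee_pos: [0.4902, 0.0658, 0.0379]
tcp_rot: [[-0.362, 0.932, -0.002], [0.932, 0.362, -0.0], [0.0, -0.002, -1.0]]
ft_force: [-1.1, -0.6, -0.1]
grip_width: 0.0852
finger_force: 0.0
time: 2.75
ee_pos: [0.4929, 0.066, 0.0378]
tcp_rot: [[-0.361, 0.932, 0.003], [0.932, 0.361, 0.001], [-0.0, 0.003, -1.0]]
ft_force: [-0.1, 0.6, -0.1]
grip_width: 0.0854
finger_force: 0.0
t 2.75 pos [0.4929 0.066  0.0378] board [0.0009 0.1285 0.0378] F [-0.1417  0.5608 -0.1418] w 0.0854
  tilt [0.0033 0.0012] yaw 21.19 shift [-0.0047 -0.0093  0.0182]
  turn -5.165202603036631e-05
time: 3.17
ee_pos: [0.4915, 0.0653, 0.0362]
tcp_rot: [[-0.361, 0.933, 0.001], [0.933, 0.361, 0.0], [0.0, 0.001, -1.0]]
ft_force: [-1.2, -0.5, -0.7]
grip_width: 0.0256
finger_force: 0.0
time: 3.42
ee_pos: [0.4906, 0.065, 0.0362]
tcp_rot: [[-0.361, 0.933, -0.002], [0.933, 0.361, -0.0], [0.001, -0.002, -1.0]]
ft_force: [-3.1, -0.5, 6.3]
grip_width: 0.0117
finger_force: 58.9
```

```bash
python3 -m inch '[[1,[0.1,0,0],0],[1,[0.25,0,0],0],[1,[0.4,0,0],0],[1,[0.55,0,0],0],[1,[0.65,0,0],0]]' && python3 -m inch '[[1,[0.03,0,0],0],[1,[0.06,0,0],0],[1,[0.06,0,0],0]]' && python3 -m inch '[[1,[0.03,0,0],0],[1,[0.06,0,0],0],[1,[0.06,0,0],0]]' && python3 -m inch '[[1,[0.03,0,0],0],[1,[0.05,0,0],0],[1,[0.05,0,0],0]]' ; python3 -c "
from h import *
to(b2w(0,.128,.036),21.2)"
```

```text
time: 3.83
ee_pos: [0.4666, 0.1269, 0.0362]
tcp_rot: [[-0.362, 0.932, -0.002], [0.932, 0.362, -0.0], [0.0, -0.002, -1.0]]
ft_force: [-2.5, -2.7, 6.3]
grip_width: 0.0116
finger_force: 59.3
time: 4.08
ee_pos: [0.4645, 0.1325, 0.0362]
tcp_rot: [[-0.362, 0.932, -0.002], [0.932, 0.362, 0.0], [0.001, -0.002, -1.0]]
ft_force: [-5.0, -0.7, 7.4]
grip_width: 0.0116
finger_force: 59.3
time: 4.33
ee_pos: [0.4638, 0.1344, 0.0362]
tcp_rot: [[-0.36, 0.933, 0.0], [0.933, 0.36, -0.004], [-0.004, -0.001, -1.0]]
ft_force: [-0.4, -7.3, 6.1]
grip_width: 0.0114
finger_force: 59.3
time: 4.58
ee_pos: [0.4637, 0.1345, 0.0362]
tcp_rot: [[-0.358, 0.934, 0.002], [0.934, 0.358, -0.009], [-0.009, -0.001, -1.0]]
ft_force: [3.2, -17.8, 6.5]
grip_width: 0.0117
finger_force: 59.2
t 4.58 pos [0.4637 0.1345 0.0362] board [-0.0015  0.2029  0.0362] F [  3.2006 -17.806    6.5479] w 0.0117
  tilt [ 0.0025 -0.009 ] yaw 20.97 shift [-0.7489  0.0184  0.009 ]
  turn -0.0012646867779739384
```

```bash
python3 -m inch '[[1,[-0.05,0,0],0],[1,[-0.09,0,0],0],[-1,[-0.09,0,0],0],[-1,[-0.09,0,0],0],[-1,[-0.09,0,0],0]]' && python3 -m inch '[[-1,[0,0,0],0],[-1,[0,0,-0.2],0],[-1,[0,0,-0.5],0],[-1,[0,0,-0.8],0],[-1,[0,0,-1],0]]' && python3 -m inch '[[-1,[0.2,0.1,-0.2],-0.039],[-1,[0.45,0.2,-0.3],-0.078],[-1,[0.7,0.3,-0.3],-0.117],[-1,[0.9,0.4,-0.3],-0.156],[-1,[1,0.5,-0.3],-0.195]]' && python3 -c "
from h import *
to(np.array([.4668,.3983,.15]),101.1)
p,W=cloud(pic='t3')
z=W[...,2];Q=np.stack([(W-BC)@BX,(W-BC)@BY,z],-1)
m=(abs(Q[...,0])<.1)&(Q[...,1]>.105)&(Q[...,1]<.215)&(z>.022)&(z<.05); print(rect(Q[m]),np.percentile(Q[m],[1,99],axis=0))"
```

```text
time: 5.0
ee_pos: [0.4648, 0.134, 0.0357]
tcp_rot: [[-0.361, 0.932, 0.0], [0.932, 0.361, 0.0], [0.0, 0.0, -1.0]]
ft_force: [-0.8, -0.2, 0.3]
grip_width: 0.0473
finger_force: 0.0
time: 5.42
ee_pos: [0.4658, 0.134, 0.1384]
tcp_rot: [[-0.361, 0.933, 0.003], [0.933, 0.361, 0.001], [0.0, 0.003, -1.0]]
ft_force: [1.4, 0.8, -0.2]
grip_width: 0.0852
finger_force: 0.0
time: 5.83
ee_pos: [0.4743, 0.2487, 0.1661]
tcp_rot: [[-0.837, 0.547, 0.0], [0.547, 0.837, 0.002], [0.001, 0.002, -1.0]]
ft_force: [-0.5, 0.1, -0.9]
grip_width: 0.0852
finger_force: 0.0
t 5.83 pos [0.4743 0.2487 0.1661] board [0.0496 0.3055 0.1661] F [-0.5194  0.0584 -0.9077] w 0.0852
  tilt [0.0001 0.0019] yaw 56.85 shift [0.8806 1.2117 0.1637]
  turn -0.24583802486059894
[ -1.0719 160.0951 108.7746 168.0559  89.9221] [[-0.082   0.1076  0.0226]
 [ 0.0796  0.2124  0.0436]]
```

```bash
python3 -m inch '[[-1,[0.2,0.2,0],-0.039],[-1,[0.4,0.4,0],-0.078],[-1,[0.6,0.65,0],-0.117],[-1,[0.8,0.85,0],-0.156],[-1,[0.88,1,0],-0.195]]' && python3 -c "
from h import *
to(np.array([.4668,.3983,.10]),101.1)"
```

```text
time: 6.3
ee_pos: [0.4553, 0.3805, 0.1655]
tcp_rot: [[-0.999, -0.032, -0.001], [-0.032, 0.999, 0.001], [0.001, 0.001, -1.0]]
ft_force: [-0.3, 0.4, 0.2]
grip_width: 0.0855
finger_force: 0.0
t 6.3 pos [0.4553 0.3805 0.1655] board [0.0796 0.4353 0.1655] F [-0.342   0.4328  0.163 ] w 0.0855
  tilt [-0.0014  0.0014] yaw 91.85 shift [-0.1216  0.1728  0.6552]
  turn -0.05138633654998064
```

```bash
python3 -m inch '[[-1,[-0.06,0.09,0],-0.03],[-1,[-0.12,0.17,0.2],-0.051],[-1,[-0.12,0.17,0.4],-0.051],[-1,[-0.12,0.17,0.5],-0.051],[-1,[-0.12,0.17,0.5],-0.051]]' && python3 -m inch '[[-1,[0,0,0],0],[-1,[0,0,0],0]]' && python3 -c "
from h import *
to(np.array([.4668,.3983,.059]),101.1)
p,W=cloud('scene',pic='s4')
cv2.imwrite('pics/c4.png',cv2.resize(p[170:290,100:300],None,fx=4,fy=4))
"
```

```text
time: 6.72
ee_pos: [0.4678, 0.3921, 0.1126]
tcp_rot: [[-0.983, -0.181, -0.004], [-0.181, 0.983, -0.004], [0.005, -0.004, -1.0]]
ft_force: [-1.2, 0.3, -0.1]
grip_width: 0.0854
finger_force: 0.0
time: 6.88
ee_pos: [0.47, 0.394, 0.117]
tcp_rot: [[-0.983, -0.182, 0.001], [-0.182, 0.983, 0.001], [-0.001, 0.001, -1.0]]
ft_force: [0.3, -1.0, 0.5]
grip_width: 0.0856
finger_force: 0.0
t 6.88 pos [0.47  0.394 0.117] board [0.0981 0.4426 0.117 ] F [ 0.3011 -0.9975  0.501 ] w 0.0856
  tilt [0.0012 0.001 ] yaw 100.47 shift [0.024  0.0475 0.5797]
  turn -0.0035002695702870154
```

View pics/c4.png

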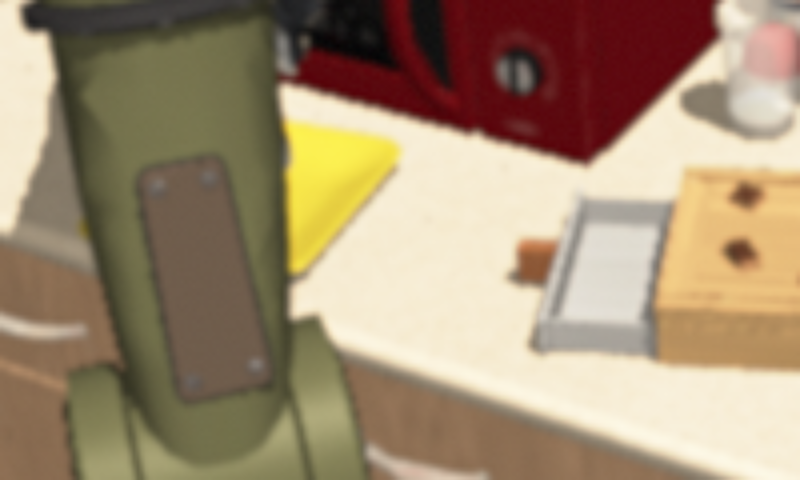

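The tray is fully out and empty, at crop (610,270). The plate area is hidden behind the arm. Next I descend and grip the scraper.

```bash
python3 -m inch '[[-1,[0.02,0.047,0.1],-0.0035],[-1,[0.02,0.047,0.3],-0.0035],[-1,[0.02,0.047,0.5],-0.0035],[-1,[0.02,0.047,0.58],-0.0035],[-1,[0.02,0.047,0.58],-0.0035]]' && python3 -m inch '[[-1,[0,0,0],0],[-1,[0,0,0],0]]' && python3 -c "
from h import *
to(np.array([.4668,.3983,.059]),101.1)" && python3 -m inch '[[1,[0,0,0],0],[1,[0,0,0],0],[1,[0,0,0],0],[1,[0,0,0],0],[1,[0,0,0],0]]' 60 && python3 -m inch '[[1,[0,0,0],0],[1,[0,0,0],0],[1,[0,0,0],0]]'&& python3 -c "
from h import *
to(np.array([.4668,.3983,.059]),101.1)"
```

```text
time: 7.35
ee_pos: [0.4651, 0.3973, 0.0556]
tcp_rot: [[-0.981, -0.194, -0.003], [-0.194, 0.981, -0.003], [0.004, -0.002, -1.0]]
ft_force: [-1.2, 0.4, -0.8]
grip_width: 0.0854
finger_force: 0.0
time: 7.52
ee_pos: [0.4673, 0.3989, 0.0591]
tcp_rot: [[-0.981, -0.194, 0.002], [-0.194, 0.981, 0.001], [-0.002, 0.001, -1.0]]
ft_force: [0.5, -0.0, 0.5]
grip_width: 0.0856
finger_force: 0.0
t 7.52 pos [0.4673 0.3989 0.0591] board [0.0974 0.4481 0.0591] F [ 0.4532 -0.0133  0.4758] w 0.0856
  tilt [0.0016 0.0015] yaw 101.16 shift [ 0.0062 -0.0049  0.0011]
  turn 0.00034008884732649055
time: 7.93
ee_pos: [0.4667, 0.3983, 0.0581]
tcp_rot: [[-0.981, -0.194, 0.0], [-0.194, 0.981, 0.0], [-0.0, 0.0, -1.0]]
ft_force: [0.8, -1.0, 0.9]
grip_width: 0.0251
finger_force: 1.0
time: 8.18
ee_pos: [0.467, 0.3984, 0.0583]
tcp_rot: [[-0.981, -0.193, 0.001], [-0.193, 0.981, 0.001], [-0.001, 0.0, -1.0]]
ft_force: [-1.0, -1.0, 2.5]
grip_width: 0.0223
finger_force: 59.8
t 8.18 pos [0.467  0.3984 0.0583] board [0.097  0.4477 0.0583] F [-1.0088 -1.0327  2.5446] w 0.0223
  tilt [0.0008 0.0006] yaw 101.15 shift [ 0.002  -0.0005 -0.0066]
  turn 0.0002990408624596973
```

```bash
python3 -m inch '[[1,[0,0,-0.1],0],[1,[0,0,-0.3],0],[1,[0,0,-0.6],0],[1,[0,0,-0.9],0],[1,[0,0,-1],0]]' && python3 -m inch '[[1,[0.05,-0.2,0],0],[1,[0.1,-0.4,0],0],[1,[0.15,-0.7,0],0],[1,[0.2,-1,0],0]]' && python3 -m inch '[[1,[0.05,-0.25,0],0],[1,[0.1,-0.5,0],0],[1,[0.15,-0.75,0],0],[1,[0.2,-1,0],0]]' && python3 -m inch '[[1,[0.05,-0.25,0],0],[1,[0.1,-0.5,0],0],[1,[0.15,-0.75,0],-0.028],[1,[0.2,-1,0],-0.056],[1,[0.2,-1,0],-0.056]]' && python3 -c "
from h import *
to(b2w(.022,-.057,.135),111.2)"
```

```text
time: 8.6
ee_pos: [0.4681, 0.3996, 0.1627]
tcp_rot: [[-0.981, -0.193, 0.005], [-0.193, 0.981, 0.004], [-0.005, 0.004, -1.0]]
ft_force: [0.9, 1.1, -1.5]
grip_width: 0.0228
finger_force: 59.2
time: 8.93
ee_pos: [0.4653, 0.2955, 0.157]
tcp_rot: [[-0.981, -0.195, -0.001], [-0.195, 0.981, -0.001], [0.001, -0.0, -1.0]]
ft_force: [1.6, -0.5, -1.7]
grip_width: 0.0221
finger_force: 59.2
time: 9.27
ee_pos: [0.4652, 0.1927, 0.1571]
tcp_rot: [[-0.981, -0.194, -0.001], [-0.194, 0.981, -0.0], [0.001, -0.0, -1.0]]
ft_force: [0.9, -1.1, -1.4]
grip_width: 0.0226
finger_force: 59.2
time: 9.68
ee_pos: [0.4652, 0.0861, 0.1572]
tcp_rot: [[-0.933, -0.359, -0.001], [-0.359, 0.933, -0.003], [0.002, -0.002, -1.0]]
ft_force: [-0.2, -0.2, -1.5]
grip_width: 0.0224
finger_force: 59.2
t 9.68 pos [0.4652 0.0861 0.1572] board [-0.0176  0.1572  0.1572] F [-0.226  -0.1784 -1.5036] w 0.0224
  tilt [-0.0015 -0.0027] yaw 111.02 shift [-0.4034 -2.1404  0.2254]
  turn -0.0010089499768657756
```

```bash
python3 -m inch '[[1,[-0.1,-0.25,0],0],[1,[-0.2,-0.5,0],0],[1,[-0.3,-0.75,0],0],[1,[-0.4,-1,0],0]]' && python3 -m inch '[[1,[0,-0.3,0],0],[1,[0,-0.6,0],0],[1,[0,-0.9,0],-0.001],[1,[0,-1,0],-0.001]]' && python3 -m inch '[[1,[0,-0.1,0],0],[1,[0,-0.14,0.1],0],[1,[0,-0.14,0.2],0],[1,[0,-0.14,0.22],0],[1,[0,-0.14,0.22],0]]'
python3 - <<'E'
from h import *
to(b2w(.022,-.057,.1078),111.2)
p,W=cloud(pic="t5")
q,_=cloud("scene",pic="s5")
cv2.imwrite("pics/c5.png",np.hstack([cv2.resize(p[170:280,230:370],None,fx=2.85,fy=2.85),cv2.resize(q[170:280,240:380],None,fx=2.85,fy=2.85)]))
E
```

```text
time: 10.02
ee_pos: [0.5395, 0.0131, 0.1573]
tcp_rot: [[-0.932, -0.362, -0.001], [-0.362, 0.932, 0.0], [0.001, 0.001, -1.0]]
ft_force: [-0.5, 0.3, -1.7]
grip_width: 0.0224
finger_force: 59.3
time: 10.35
ee_pos: [0.5759, -0.085, 0.1573]
tcp_rot: [[-0.933, -0.36, -0.0], [-0.36, 0.933, -0.003], [0.001, -0.003, -1.0]]
ft_force: [-0.1, -0.9, -1.9]
grip_width: 0.0224
finger_force: 59.4
time: 10.77
ee_pos: [0.5792, -0.0906, 0.1338]
tcp_rot: [[-0.93, -0.367, -0.004], [-0.367, 0.93, 0.001], [0.003, 0.002, -1.0]]
ft_force: [-0.2, -0.6, -1.4]
grip_width: 0.0225
finger_force: 59.4
t 10.77 pos [ 0.5792 -0.0906  0.1338] board [ 0.0248 -0.0487  0.1338] F [-0.1503 -0.591  -1.3894] w 0.0225
  tilt [-0.0037  0.0012] yaw 111.54 shift [ 0.0274 -0.0831  0.26  ]
  turn 0.0018925576264569107
```

View pics/c5.png

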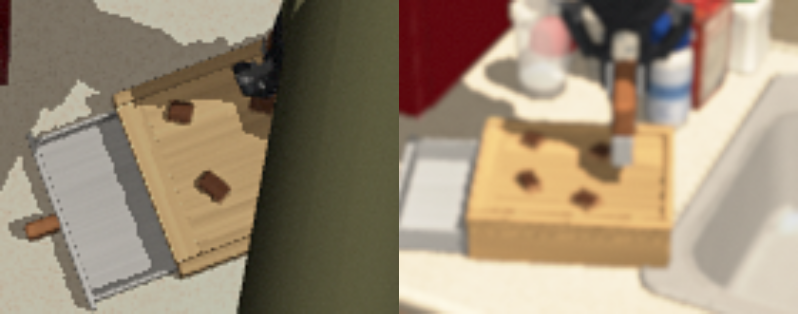

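The scraper hangs over the far corner of the board, behind crust A, with the tray open. I'm lowering it and sweeping the +x side first.

```bash
python3 -m inch '[[1,[0.03,-0.08,0],0.002],[1,[0.03,-0.08,0.1],0.002],[1,[0.03,-0.08,0.2],0.002],[1,[0.03,-0.08,0.26],0.002],[1,[0.03,-0.08,0.26],0.002]]' && python3 -m inch '[[1,[0,0,0],0],[1,[0,0,0],0]]' && python3 -c "
from h import *
to(b2w(.021,.0,.1075),111.2)"
```

```text
time: 11.28
ee_pos: [0.5792, -0.1008, 0.1074]
tcp_rot: [[-0.933, -0.359, -0.004], [-0.359, 0.933, 0.0], [0.003, 0.002, -1.0]]
ft_force: [-1.1, 0.1, -2.0]
grip_width: 0.0225
finger_force: 59.4
time: 11.45
ee_pos: [0.5809, -0.1012, 0.1098]
tcp_rot: [[-0.933, -0.359, 0.0], [-0.359, 0.933, 0.0], [-0.0, 0.0, -1.0]]
ft_force: [0.9, 0.3, -1.8]
grip_width: 0.0225
finger_force: 59.4
t 11.45 pos [ 0.5809 -0.1012  0.1098] board [ 0.0225 -0.0592  0.1098] F [ 0.9014  0.2655 -1.7866] w 0.0225
  tilt [0. 0.] yaw 111.07 shift [0.0162 0.5919 0.0228]
  turn -0.0007347334285200526
```

```bash
python3 -m inch '[[1,[0.015,0.1,0.015],0],[1,[0.015,0.2,0.015],0],[1,[0.015,0.3,0.015],0],[1,[0.015,0.4,0.015],0],[1,[0.015,0.5,0.015],0]]' && python3 -m inch '[[1,[0,0.1,0],0],[1,[0,0.2,0],0],[1,[0,0.3,0],0],[1,[0,0.4,0],0],[1,[0,0.5,0],0]]' && python3 -m inch '[[1,[0,0.1,0],0],[1,[0,0.14,0],0],[1,[0,0.14,0],0]]'
python3 - <<'E'
from h import *
to(b2w(.021,.100,.1105),111.2)
q,_=cloud("scene",pic="s6");p,_=cloud(pic="t6")
cv2.imwrite("pics/c6.png",np.hstack([cv2.resize(p[170:280,230:370],None,fx=2.85,fy=2.85),cv2.resize(q[170:280,220:360],None,fx=2.85,fy=2.85)]))
E
```

```text
time: 11.87
ee_pos: [0.561, -0.0533, 0.1085]
tcp_rot: [[-0.933, -0.36, 0.0], [-0.36, 0.933, 0.001], [-0.001, 0.0, -1.0]]
ft_force: [-0.1, -0.9, -1.1]
grip_width: 0.0227
finger_force: 59.4
time: 12.28
ee_pos: [0.5431, -0.0076, 0.1084]
tcp_rot: [[-0.933, -0.359, 0.0], [-0.359, 0.933, 0.0], [-0.0, -0.0, -1.0]]
ft_force: [0.3, -0.5, -1.4]
grip_width: 0.0226
finger_force: 59.4
time: 12.53
ee_pos: [0.538, 0.0062, 0.1083]
tcp_rot: [[-0.933, -0.361, -0.0], [-0.361, 0.933, 0.001], [-0.0, 0.001, -1.0]]
ft_force: [0.7, -0.2, -1.3]
grip_width: 0.0224
finger_force: 59.4
t 12.53 pos [0.538  0.0062 0.1083] board [0.0214 0.0564 0.1083] F [ 0.6954 -0.2139 -1.3054] w 0.0224
  tilt [-0.0002  0.0008] yaw 111.17 shift [ 0.004   0.4359 -0.0215]
  turn -0.00015625242906796503
```

View pics/c6.png

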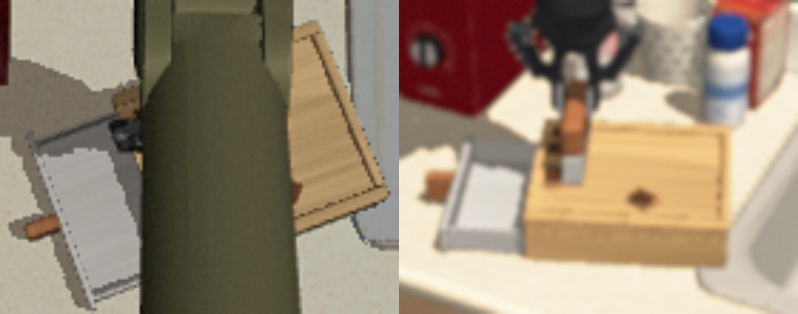

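Three crusts lie ahead of the scraper at the foot of the ramp, and crust D stays behind at (640,198). I'm pushing these three over the lip while rising 4 mm.

```bash
python3 -m inch '[[1,[0,0.08,-0.005],0],[1,[0,0.16,-0.015],0],[1,[0,0.24,-0.028],0],[1,[0,0.32,-0.038],0],[1,[0,0.40,-0.04],0]]' && python3 -m inch '[[1,[0,0.07,0],0],[1,[0,0.09,0],0],[1,[0,0.09,0],0]]'
python3 - <<'E'
from h import *
to(b2w(.021,.100,.1105),111.2)
q,_=cloud("scene",pic="s7");p,_=cloud(pic="t7")
cv2.imwrite("pics/c7.png",np.hstack([cv2.resize(p[170:280,230:370],None,fx=2.85,fy=2.85),cv2.resize(q[170:280,220:360],None,fx=2.85,fy=2.85)]))
E
```

```text
time: 13.05
ee_pos: [0.5238, 0.0431, 0.1126]
tcp_rot: [[-0.933, -0.36, 0.0], [-0.36, 0.933, 0.001], [-0.0, 0.0, -1.0]]
ft_force: [0.1, -0.8, -1.4]
grip_width: 0.0225
finger_force: 59.4
time: 13.3
ee_pos: [0.5204, 0.0514, 0.1123]
tcp_rot: [[-0.933, -0.361, -0.0], [-0.361, 0.933, 0.0], [0.0, 0.0, -1.0]]
ft_force: [-0.8, 0.1, -2.0]
grip_width: 0.0224
finger_force: 59.4
t 13.3 pos [0.5204 0.0514 0.1123] board [0.0213 0.1049 0.1123] F [-0.8381  0.0811 -2.0352] w 0.0224
  tilt [-0.0002  0.0003] yaw 111.16 shift [ 0.0032 -0.0494  0.0177]
  turn -0.00022489294937670933
```

View pics/c7.png

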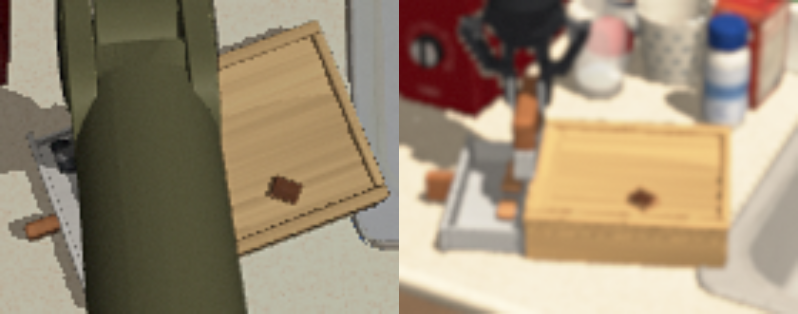

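The three crusts have gone over into the tray. Only crust D remains on the board, at (640,198). I go back and start the second stroke on the -x side.

```bash
python3 -m inch '[[1,[0,0,-0.2],0],[1,[0.1,0,-0.4],0],[1,[0.2,-0.3,-0.4],0],[1,[0.3,-0.6,-0.4],0],[1,[0.4,-1,-0.4],0]]' && python3 -m inch '[[1,[0.04,-0.3,0],0],[1,[0.04,-0.6,0],0],[1,[0.04,-0.6,0],0],[1,[0.04,-0.6,0],0]]'
python3 - <<'E'
from h import *
to(b2w(-.023,-.055,.108),111.2)
q,W=cloud("scene",pic="s8");p,_=cloud(pic="t8")
Q=np.stack([(W-BC)@BX,(W-BC)@BY,W[...,2]],-1)
hsv=cv2.cvtColor(q,cv2.COLOR_BGR2HSV)
for nm,X in(("scene",q),):
    m=(hsv[...,2]<200)&(hsv[...,1]>90)&(abs(Q[...,0])<.076)&(Q[...,1]>-.088)&(Q[...,1]<.19)&(W[...,2]>.0)&(W[...,2]<.068)
    n,l,st,ce=cv2.connectedComponentsWithStats(m.astype(np.uint8))
    for i in range(1,n):
        if st[i,4]>8: print(ce[i],st[i,4],np.nanmedian(Q[l==i],0))
cv2.imwrite("pics/c8.png",np.hstack([cv2.resize(p[170:280,230:370],None,fx=2.85,fy=2.85),cv2.resize(q[170:280,220:360],None,fx=2.85,fy=2.85)]))
E
```

```text
time: 13.82
ee_pos: [0.5194, -0.0567, 0.1529]
tcp_rot: [[-0.932, -0.363, 0.001], [-0.363, 0.932, 0.002], [-0.001, 0.001, -1.0]]
ft_force: [1.6, 0.4, -1.2]
grip_width: 0.0227
finger_force: 59.4
time: 14.15
ee_pos: [0.5371, -0.1178, 0.1523]
tcp_rot: [[-0.935, -0.354, -0.0], [-0.354, 0.935, -0.001], [0.0, -0.001, -1.0]]
ft_force: [0.0, 0.3, -1.7]
grip_width: 0.0224
finger_force: 59.6
t 14.15 pos [ 0.5371 -0.1178  0.1523] board [-0.0243 -0.0589  0.1523] F [ 0.0168  0.2731 -1.725 ] w 0.0224
  tilt [-0.     -0.0011] yaw 110.76 shift [-0.0129  0.0391  0.4431]
  turn -0.0024694298474132537
[298.2212 225.6636] 755 [0.0274 0.001  0.0513]
[262.2778 229.6111] 18 [0.0492 0.1164 0.0152]
[237.     232.2143] 14 [-0.0082  0.1873  0.0376]
```

View pics/c8.png

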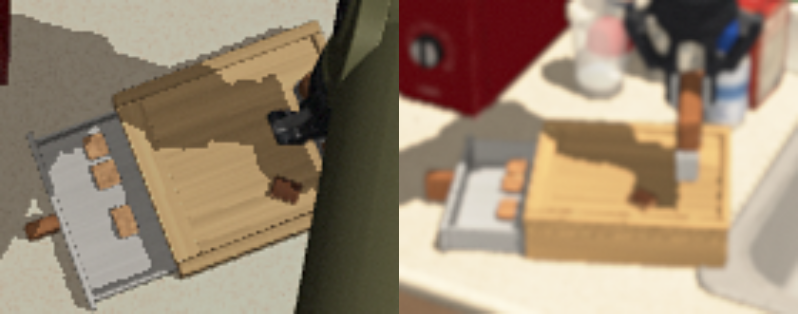

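Three crusts lie in the tray at (95,145), (105,175) and (124,222), and crust D sits in front of the scraper. I'm sweeping D now.

```bash
python3 -m inch '[[1,[-0.01,0.03,0.1],-0.002],[1,[-0.01,0.03,0.25],-0.002],[1,[-0.01,0.03,0.35],-0.002],[1,[-0.01,0.03,0.43],-0.002],[1,[-0.01,0.03,0.43],-0.002]]' && python3 -m inch '[[1,[0,0,0],0],[1,[0,0,0],0]]' && python3 -c "
from h import *
to(b2w(-.023,.06,.1085),111.2)"
```

```text
time: 14.67
ee_pos: [0.5355, -0.1105, 0.107]
tcp_rot: [[-0.93, -0.366, -0.004], [-0.366, 0.93, 0.0], [0.003, 0.002, -1.0]]
ft_force: [0.1, 0.1, -1.8]
grip_width: 0.0222
finger_force: 59.6
time: 14.83
ee_pos: [0.5375, -0.1116, 0.1097]
tcp_rot: [[-0.931, -0.365, 0.001], [-0.365, 0.931, -0.0], [-0.001, -0.0, -1.0]]
ft_force: [1.3, -0.4, -1.5]
grip_width: 0.0222
finger_force: 59.6
t 14.83 pos [ 0.5375 -0.1116  0.1097] board [-0.0217 -0.0532  0.1097] F [ 1.3208 -0.4367 -1.4946] w 0.0222
  tilt [ 0.0008 -0.    ] yaw 111.43 shift [0.0082 1.132  0.012 ]
  turn 0.001273602856238101
```

```bash
python3 -m inch '[[1,[0,0.1,0.012],0.001],[1,[0,0.2,0.012],0.001],[1,[0,0.3,0.012],0.001],[1,[0,0.4,0.012],0.001],[1,[0,0.5,0.012],0.001]]' && python3 -m inch '[[1,[0,0.1,0],0],[1,[0,0.2,0],0],[1,[0,0.3,0],0],[1,[0,0.4,0],0],[1,[0,0.5,0],0]]' && python3 -m inch '[[1,[0,0.09,0],0],[1,[0,0.17,-0.005],0],[1,[0,0.25,-0.015],0],[1,[0,0.33,-0.028],0],[1,[0,0.41,-0.038],0]]' && python3 -m inch '[[1,[0,0.08,0],0],[1,[0,0.16,0],0],[1,[0,0.16,0],0],[1,[0,0.16,0],0]]'
python3 - <<'E'
from h import *
to(b2w(-.023,.10,.113),111.2)
E
```

```text
time: 15.25
ee_pos: [0.5184, -0.0635, 0.1083]
tcp_rot: [[-0.932, -0.363, 0.0], [-0.363, 0.932, 0.001], [-0.001, 0.0, -1.0]]
ft_force: [0.3, -0.5, -1.7]
grip_width: 0.0223
finger_force: 59.6
time: 15.67
ee_pos: [0.5003, -0.0175, 0.1081]
tcp_rot: [[-0.932, -0.362, 0.0], [-0.362, 0.932, 0.0], [-0.0, 0.0, -1.0]]
ft_force: [-0.7, -0.8, -2.7]
grip_width: 0.0224
finger_force: 59.6
time: 16.08
ee_pos: [0.4857, 0.0204, 0.1121]
tcp_rot: [[-0.932, -0.362, 0.0], [-0.362, 0.932, 0.0], [-0.0, -0.0, -1.0]]
ft_force: [-1.1, -0.3, -1.2]
grip_width: 0.0227
finger_force: 59.6
time: 16.42
ee_pos: [0.4799, 0.0351, 0.1119]
tcp_rot: [[-0.932, -0.363, 0.0], [-0.363, 0.932, -0.0], [-0.0, -0.0, -1.0]]
ft_force: [-0.0, -0.6, -1.7]
grip_width: 0.0222
finger_force: 59.6
t 16.42 pos [0.4799 0.0351 0.1119] board [-0.0224  0.1043  0.1119] F [-0.0172 -0.567  -1.714 ] w 0.0222
  tilt [ 0.0001 -0.    ] yaw 111.3 shift [ 0.0065 -0.043  -0.011 ]
  turn 0.0005689437704386396
```

```bash
python3 -m inch '[[1,[0,0,-0.15],0],[1,[0,0,-0.3],0],[1,[0,0,-0.5],0],[1,[-0.07,0.2,-0.5],0.028],[1,[-0.15,0.4,-0.5],0.056]]'
python3 - <<'E'
from h import *
to(np.array([.467,.3984,.16]),101.15)
E
python3 -m inch '[[1,[-0.07,0.25,0],0],[1,[-0.13,0.5,0],0],[1,[-0.18,0.75,0],0],[1,[-0.22,1,0],0]]' && python3 -m inch '[[1,[-0.05,0.25,0],0],[1,[-0.1,0.5,0],0],[1,[-0.15,0.75,0],0],[1,[-0.2,1,0],0]]'  && python3 -m inch '[[1,[-0.05,0.25,0],0],[1,[-0.1,0.5,0],0],[1,[-0.15,0.75,0],0],[1,[-0.15,0.9,0],0],[1,[-0.15,0.9,0],0]]'
python3 - <<'E'
from h import *
to(np.array([.467,.3984,.06]),101.15)
p,W=cloud(pic="t9"); Q=np.stack([(W-BC)@BX,(W-BC)@BY,W[...,2]],-1)
hsv=cv2.cvtColor(p,cv2.COLOR_BGR2HSV)
m=((hsv[...,1]>70))&(abs(Q[...,0])<.073)&(Q[...,1]>-.09)&(Q[...,1]<.17)&(W[...,2]<.03)
n,l,st,ce=cv2.connectedComponentsWithStats(m.astype(np.uint8))
for i in range(1,n):
    if st[i,4]>8: print(ce[i],st[i,4],np.nanmedian(Q[l==i],0))
b=(abs(Q[...,0])<.07)&(Q[...,1]>-.085)&(Q[...,1]<.095)
print("on board high pts",(b&(W[...,2]>.056)&(W[...,2]<.07)).sum())
E
```

```text
time: 16.83
ee_pos: [0.4809, 0.0761, 0.1635]
tcp_rot: [[-0.983, -0.185, 0.003], [-0.185, 0.983, 0.001], [-0.003, 0.0, -1.0]]
ft_force: [-0.1, 0.6, -1.2]
grip_width: 0.0223
finger_force: 59.7
t 16.83 pos [0.4809 0.0761 0.1635] board [-0.0066  0.1422  0.1635] F [-0.0594  0.6153 -1.1608] w 0.0223
  tilt [0.0032 0.0008] yaw 100.66 shift [-0.4592  3.1934  0.0373]
  turn -0.002734278659318
time: 17.17
ee_pos: [0.4822, 0.1802, 0.1619]
tcp_rot: [[-0.981, -0.192, 0.0], [-0.192, 0.981, -0.0], [-0.0, -0.0, -1.0]]
ft_force: [0.5, 0.5, -1.7]
grip_width: 0.0227
finger_force: 59.7
time: 17.5
ee_pos: [0.4824, 0.2823, 0.1618]
tcp_rot: [[-0.981, -0.192, 0.0], [-0.192, 0.981, -0.0], [-0.0, -0.0, -1.0]]
ft_force: [1.4, -1.2, -1.5]
grip_width: 0.0225
finger_force: 59.7
time: 17.92
ee_pos: [0.4776, 0.3769, 0.1613]
tcp_rot: [[-0.98, -0.198, -0.001], [-0.198, 0.98, 0.001], [0.001, 0.002, -1.0]]
ft_force: [-0.8, 1.1, -2.6]
grip_width: 0.0226
finger_force: 59.6
t 17.92 pos [0.4776 0.3769 0.1613] board [0.0991 0.4239 0.1613] F [-0.7503  1.0941 -2.6241] w 0.0226
  tilt [-0.0012  0.0014] yaw 101.44 shift [0.0603 0.2299 1.0138]
  turn 0.001611901915964293
[263.     220.7656] 64 [0.0558 0.1277 0.0141]
[266.7215 230.7089] 79 [0.0274 0.1282 0.0129]
[273.3077 247.0256] 78 [-0.0192  0.1272  0.0159]
[282.2632 259.8684] 38 [-0.06    0.1176  0.0247]
on board high pts 38
```

```bash
python3 -m inch '[[1,[0.03,0.1,0],0.0016],[1,[0.06,0.22,0.2],0.0016],[1,[0.06,0.22,0.5],0.0016],[1,[0.06,0.22,0.75],0.0016],[1,[0.06,0.22,0.75],0.0016]]' && python3 -m inch '[[1,[0,0,0],0],[1,[0,0,0],0],[1,[0,0,0],0]]'
python3 - <<'E'
from h import *
to(np.array([.467,.3984,.0585]),101.15)
E
```

```text
time: 18.38
ee_pos: [0.4663, 0.3895, 0.0815]
tcp_rot: [[-0.982, -0.187, -0.007], [-0.187, 0.982, -0.008], [0.008, -0.006, -1.0]]
ft_force: [-1.3, -0.4, -2.9]
grip_width: 0.0222
finger_force: 59.5
time: 18.63
ee_pos: [0.4708, 0.3938, 0.0894]
tcp_rot: [[-0.982, -0.188, 0.003], [-0.188, 0.982, 0.003], [-0.003, 0.002, -1.0]]
ft_force: [0.6, 0.6, -0.9]
grip_width: 0.0224
finger_force: 59.6
t 18.63 pos [0.4708 0.3938 0.0894] board [0.0988 0.4421 0.0894] F [ 0.6044  0.6035 -0.9212] w 0.0224
  tilt [0.003  0.0026] yaw 100.81 shift [0.0295 0.0512 0.3089]
  turn -0.001900950835401242
```

```bash
python3 -m inch '[[1,[0.02,0.04,0.05],-0.001],[1,[0.02,0.04,0.12],-0.001],[1,[0.02,0.04,0.18],-0.001],[1,[0.02,0.04,0.22],-0.001],[1,[0.02,0.04,0.25],-0.001]]' && python3 -m inch '[[1,[0,0,0.02],0],[1,[0,0,0.04],0],[1,[0,0,0.04],0],[1,[0,0,0.04],0]]'
python3 - <<'E'
from h import *
to(np.array([.467,.3984,.0585]),101.15)
E
```

```text
time: 19.05
ee_pos: [0.4661, 0.3965, 0.0609]
tcp_rot: [[-0.981, -0.192, -0.001], [-0.192, 0.981, -0.001], [0.001, -0.001, -1.0]]
ft_force: [0.8, 0.2, -2.2]
grip_width: 0.0227
finger_force: 59.6
time: 19.38
ee_pos: [0.4666, 0.3968, 0.0584]
tcp_rot: [[-0.981, -0.191, 0.0], [-0.191, 0.981, 0.0], [-0.0, 0.0, -1.0]]
ft_force: [-1.5, -0.4, 1.6]
grip_width: 0.0223
finger_force: 60.0
t 19.38 pos [0.4666 0.3968 0.0584] board [0.096  0.4464 0.0584] F [-1.4711 -0.4481  1.5631] w 0.0223
  tilt [0. 0.] yaw 101.04 shift [-0.0072  0.0149 -0.0013]
  turn -0.0006122947651415226
```

```bash
python3 -m inch '[[0.3,[0,0,0],0],[0,[0,0,0],0],[-0.5,[0,0,0],0],[-1,[0,0,0],0],[-1,[0,0,0],0]]' && python3 -m inch '[[-1,[0,0,0],0],[-1,[0,0,0],0],[-1,[0,0,-0.2],0],[-1,[0,0,-0.5],0],[-1,[0,0,-0.8],0]]' && python3 -m inch '[[-1,[0,-0.2,-0.2],0.039],[-1,[0,-0.4,-0.2],0.078],[-1,[0,-0.6,-0.2],0.117],[-1,[0,-0.8,-0.2],0.156],[-1,[0,-1,-0.2],0.195]]'
python3 - <<'E'
from h import *
to(b2w(0,.204,.135),21.2)
E
```

```text
time: 19.8
ee_pos: [0.4666, 0.397, 0.058]
tcp_rot: [[-0.981, -0.192, 0.0], [-0.192, 0.981, 0.0], [-0.0, 0.0, -1.0]]
ft_force: [0.0, 0.7, 0.6]
grip_width: 0.0765
finger_force: 0.0
time: 20.22
ee_pos: [0.4658, 0.3962, 0.1378]
tcp_rot: [[-0.981, -0.192, -0.002], [-0.192, 0.981, -0.002], [0.002, -0.002, -1.0]]
ft_force: [0.1, 0.4, 0.9]
grip_width: 0.0859
finger_force: 0.0
time: 20.63
ee_pos: [0.4858, 0.2979, 0.1582]
tcp_rot: [[-0.911, 0.413, 0.0], [0.413, 0.911, 0.0], [-0.0, 0.001, -1.0]]
ft_force: [-0.8, -0.1, -0.7]
grip_width: 0.0855
finger_force: 0.0
t 20.63 pos [0.4858 0.2979 0.1582] board [0.0781 0.3472 0.1582] F [-0.7595 -0.1006 -0.7485] w 0.0855
  tilt [0.0004 0.0005] yaw 65.61 shift [-0.4763 -1.5606  0.2313]
  turn 0.2467213777405945
```

Run:
```python
from h import *
p,W=cloud(pic="t10"); q,V=cloud("scene",pic="s10")
r=lambda a,w,h:cv2.resize(a,(w,h),interpolation=cv2.INTER_CUBIC)
cv2.imwrite("pics/c10.png",np.vstack([np.hstack([r(p[195:285,235:325],400,400),r(q[210:270,230:290],400,400)]),np.hstack([r(p[200:300,95:235],280,200),r(q[170:280,130:380],520,200)])]))
u,v=np.meshgrid(range(560),range(420))
P=(u>100)&(u<180)&(v>215)&(v<290); z=W[...,2]
for a,b in((.062,.08),(.024,.08)):
    n,l,st,ce=cv2.connectedComponentsWithStats((P&(z>a)&(z<b)).astype(np.uint8)); 
    if n>1: k=1+st[1:,4].argmax(); print(st[k,4],rect(W[l==k]),np.nanmedian(z[l==k]))
```

```text
1 [514.3394 503.3388   0.       0.       0.    ] 0.024691807506769723
```

View pics/c10.png

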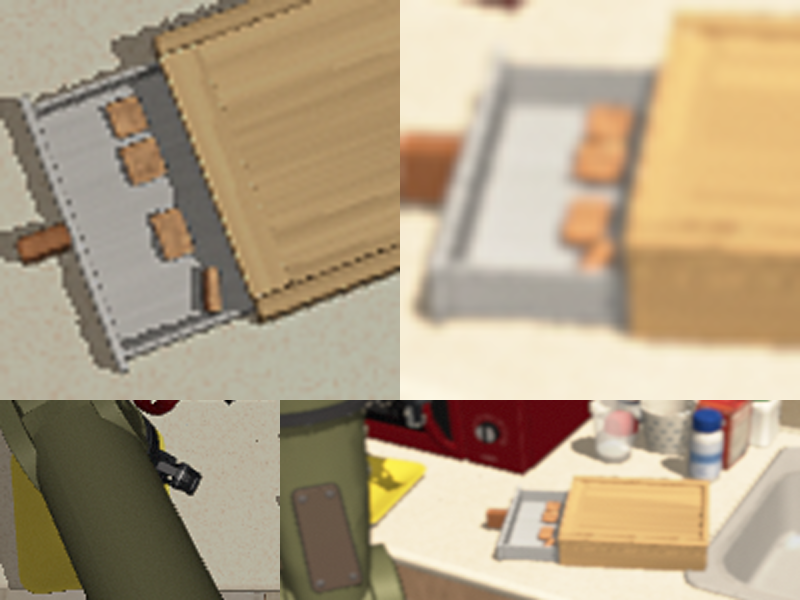

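All four crusts are in the tray. One stands on its edge at (212,290), about 20 mm tall and below the 25 mm walls, and the board is clean. The arm hides the scraper. Next I go to the lug.

```bash
python3 -m inch '[[-1,[-0.1,-0.25,0],0.039],[-1,[-0.2,-0.5,0],0.078],[-1,[-0.3,-0.75,0],0.117],[-1,[-0.4,-1,0],0.156],[-1,[-0.47,-1,0],0.195]]'
python3 - <<'E'
from h import *
to(b2w(0,.204,.135),21.2)
p,W=cloud(pic="t11")
u,v=np.meshgrid(range(560),range(420))
P=(u>100)&(u<180)&(v>215)&(v<290); z=W[...,2]
for a,b in((.062,.08),(.024,.08)):
    n,l,st,ce=cv2.connectedComponentsWithStats((P&(z>a)&(z<b)).astype(np.uint8)); 
    if n>1: k=1+st[1:,4].argmax(); print(st[k,4],rect(W[l==k]),np.nanmedian(z[l==k]))
E
```

```text
time: 21.15
ee_pos: [0.4873, 0.1836, 0.158]
tcp_rot: [[-0.505, 0.863, -0.001], [0.863, 0.505, -0.001], [-0.001, -0.002, -1.0]]
ft_force: [0.4, 0.4, -1.0]
grip_width: 0.0855
finger_force: 0.0
t 21.15 pos [0.4873 0.1836 0.158 ] board [0.0383 0.2401 0.158 ] F [ 0.3821  0.3978 -1.0058] w 0.0855
  tilt [-0.001  -0.0015] yaw 30.35 shift [-0.2953 -0.4347  0.2309]
  turn 0.05085595809957226
358 [467.1341 397.407   94.6787  24.7958  12.0678] 0.06981319266231525
491 [466.7163 397.4781 100.8783  26.0962  11.9139] 0.06857384566325893
```

```bash
python3 -m inch '[[-1,[-0.15,-0.2,0],0.025],[-1,[-0.295,-0.43,0],0.051],[-1,[-0.295,-0.43,0.1],0.051],[-1,[-0.295,-0.43,0.22],0.051],[-1,[-0.295,-0.43,0.22],0.051]]' && python3 -m inch '[[-1,[0,0,0],0],[-1,[0,0,0],0]]'
python3 - <<'E'
from h import *
to(b2w(0,.204,.037),21.2)
E
```

```text
time: 21.62
ee_pos: [0.4646, 0.1418, 0.1342]
tcp_rot: [[-0.374, 0.927, -0.003], [0.927, 0.374, -0.0], [0.0, -0.003, -1.0]]
ft_force: [-0.3, 0.9, -0.5]
grip_width: 0.0853
finger_force: 0.0
time: 21.78
ee_pos: [0.4663, 0.1421, 0.1363]
tcp_rot: [[-0.372, 0.928, 0.0], [0.928, 0.372, 0.0], [0.0, 0.001, -1.0]]
ft_force: [-0.2, -0.4, 0.1]
grip_width: 0.0851
finger_force: 0.0
t 21.78 pos [0.4663 0.1421 0.1363] board [0.0036 0.209  0.1363] F [-0.1639 -0.3871  0.0649] w 0.0851
  tilt [0.0005 0.0002] yaw 21.86 shift [-0.0496 -0.0373  0.993 ]
  turn 0.003644897119805061
```

```bash
python3 -m inch '[[-1,[-0.05,-0.03,0.3],0.0036],[-1,[-0.05,-0.035,0.6],0.0036],[-1,[-0.05,-0.035,0.8],0.0036],[-1,[-0.05,-0.035,0.98],0.0036],[-1,[-0.05,-0.035,0.98],0.0036]]' && python3 -m inch '[[-1,[0,0,0],0],[-1,[0,0,0],0]]' && python3 -m inch '[[1,[0,0,0],0],[1,[0,0,0],0],[1,[0,0,0],0],[1,[0,0,0],0],[1,[0,0,0],0]]' 60 && python3 -m inch '[[1,[0,0,0],0],[1,[0,0,0],0],[1,[0,0,0],0]]'
python3 - <<'E'
from h import *
to(b2w(-.0015,.123,.036),21.2)
E
```

```text
time: 22.2
ee_pos: [0.4625, 0.1347, 0.0352]
tcp_rot: [[-0.361, 0.933, -0.005], [0.933, 0.361, -0.003], [-0.001, -0.005, -1.0]]
ft_force: [-1.2, -0.0, 0.0]
grip_width: 0.0855
finger_force: 0.0
time: 22.37
ee_pos: [0.4658, 0.1356, 0.0393]
tcp_rot: [[-0.36, 0.933, 0.002], [0.933, 0.36, 0.001], [0.0, 0.002, -1.0]]
ft_force: [0.4, -0.1, 0.4]
grip_width: 0.0855
finger_force: 0.0
time: 22.78
ee_pos: [0.4648, 0.1351, 0.0383]
tcp_rot: [[-0.359, 0.933, 0.001], [0.933, 0.359, 0.0], [0.0, 0.001, -1.0]]
ft_force: [-0.6, 0.2, 0.6]
grip_width: 0.0257
finger_force: 0.0
time: 23.03
ee_pos: [0.4637, 0.1346, 0.0383]
tcp_rot: [[-0.359, 0.933, -0.002], [0.933, 0.359, -0.0], [0.0, -0.002, -1.0]]
ft_force: [-5.1, -1.1, 7.8]
grip_width: 0.0115
finger_force: 58.6
t 23.03 pos [0.4637 0.1346 0.0383] board [-0.0015  0.203   0.0383] F [-5.0615 -1.0937  7.8069] w 0.0115
  tilt [-0.0024 -0.0004] yaw 21.02 shift [-0.7999  0.0026  0.023 ]
  turn -0.0009861270228965521
```

```bash
python3 -m inch '[[1,[-0.08,0,0],0],[1,[-0.16,0,0],0],[1,[-0.24,0,0],0],[1,[-0.32,0,0],0],[1,[-0.4,0,0],0]]' && python3 -m inch '[[1,[-0.08,0,0],0],[1,[-0.16,0,0],0],[1,[-0.24,0,0],0],[1,[-0.3,0,0],0],[1,[-0.34,0,0],0]]' && python3 -m inch '[[1,[-0.03,0,0],0],[1,[-0.06,0,0],0],[1,[-0.06,0,0],0]]' && python3 -m inch '[[1,[-0.03,0,0],0],[1,[-0.07,0,0],0],[1,[-0.07,0,0],0],[1,[-0.07,0,0],0]]'
python3 - <<'E'
from h import *
to(b2w(-.0015,.123,.036),21.2)
E
```

```text
time: 23.45
ee_pos: [0.478, 0.0977, 0.0383]
tcp_rot: [[-0.359, 0.933, -0.003], [0.933, 0.359, 0.001], [0.001, -0.002, -1.0]]
ft_force: [-3.6, -0.0, 7.7]
grip_width: 0.0111
finger_force: 58.6
time: 23.87
ee_pos: [0.4904, 0.0653, 0.0383]
tcp_rot: [[-0.358, 0.934, -0.002], [0.934, 0.358, 0.0], [0.001, -0.002, -1.0]]
ft_force: [-4.2, 0.4, 6.8]
grip_width: 0.0114
finger_force: 58.7
time: 24.12
ee_pos: [0.4919, 0.0616, 0.0383]
tcp_rot: [[-0.359, 0.933, -0.003], [0.933, 0.359, 0.002], [0.003, -0.002, -1.0]]
ft_force: [-5.8, 1.9, 7.5]
grip_width: 0.0115
finger_force: 58.9
time: 24.45
ee_pos: [0.492, 0.0614, 0.0383]
tcp_rot: [[-0.362, 0.932, -0.008], [0.932, 0.362, 0.009], [0.012, -0.004, -1.0]]
ft_force: [-10.1, 15.5, 10.7]
grip_width: 0.0118
finger_force: 59.4
t 24.45 pos [0.492  0.0614 0.0383] board [-0.0016  0.1245  0.0383] F [-10.1436  15.4816  10.7467] w 0.0118
  tilt [-0.0082  0.0093] yaw 21.23 shift [-0.0151  0.0012  0.0226]
  turn 0.00016936621154002297
```

```bash
python3 -m inch '[[1,[-0.03,0,0],0],[1,[-0.06,0,0],0],[1,[-0.06,0,0],0]]' && python3 -m inch '[[1,[0.07,0,0],0],[1,[0.12,0,0],0],[-1,[0.12,0,0],0],[-1,[0.12,0,0],0],[-1,[0.12,0,0],0]]' && python3 -m inch '[[-1,[0,0,0],0],[-1,[0,0,0],0],[-1,[0,0,-0.3],0],[-1,[0,0,-0.6],0],[-1,[0,0,-1],0]]' && python3 -m inch '[[-1,[0.25,0,-0.2],0],[-1,[0.5,0,-0.2],0],[-1,[0.75,0,-0.2],0],[-1,[1,0,-0.2],0],[-1,[1,0,-0.2],0]]' && python3 -m inch '[[-1,[0.3,0,0],0],[-1,[0.6,0,0],0],[-1,[0.9,0,0],0],[-1,[1,0,0],0],[-1,[1,0,0],0]]'
python3 - <<'E'
from h import *
p,W=cloud(pic="t12"); z=W[...,2]
Q=np.stack([(W-BC)@BX,(W-BC)@BY,z],-1)
b=(abs(Q[...,0])<.09)&(Q[...,1]>-.12)&(Q[...,1]<.16)
L=b&(z>.036)&(z<.046)&(abs(Q[...,0])<.02)&(Q[...,1]>.112)
print("lug y pct",L.sum(),np.percentile(Q[L][:,1],[2,50,98]))
T=b&(z>.02)&(z<.044)&(abs(Q[...,0])>.03)&(abs(Q[...,0])<.07)&(Q[...,1]>.095); print("panel",T.sum(),np.percentile(Q[T][:,1],[5,50,95]))
F=b&(abs(Q[...,0])>.02)&(abs(Q[...,0])<.07)&(z>.046)&(Q[...,1]>.05); print("board end",np.percentile(Q[F][:,1],[98,99.5]))
P=(W[...,1]>.3)&(W[...,1]<.5)&(W[...,0]>.4)&(W[...,0]<.53)&(z>.06)&(z<.08)
if P.sum()>5: print("scraper",P.sum(),rect(W[P]))
to(b2w(0,0,0))
E
```

```text
time: 24.7
ee_pos: [0.4921, 0.0612, 0.0383]
tcp_rot: [[-0.364, 0.931, -0.013], [0.931, 0.364, 0.016], [0.02, -0.006, -1.0]]
ft_force: [-16.7, 26.6, 16.3]
grip_width: 0.0114
finger_force: 59.9
time: 25.12
ee_pos: [0.4941, 0.0589, 0.038]
tcp_rot: [[-0.358, 0.934, 0.001], [0.934, 0.358, -0.0], [-0.0, 0.001, -1.0]]
ft_force: [-0.2, -0.4, -0.2]
grip_width: 0.0469
finger_force: 0.0
time: 25.53
ee_pos: [0.492, 0.0584, 0.1371]
tcp_rot: [[-0.358, 0.934, -0.004], [0.934, 0.358, -0.002], [-0.0, -0.005, -1.0]]
ft_force: [1.0, 0.3, -1.0]
grip_width: 0.0854
finger_force: 0.0
time: 25.95
ee_pos: [0.4559, 0.1578, 0.158]
tcp_rot: [[-0.365, 0.931, -0.001], [0.931, 0.365, 0.003], [0.003, 0.0, -1.0]]
ft_force: [-0.6, 0.3, -1.5]
grip_width: 0.0856
finger_force: 0.0
time: 26.37
ee_pos: [0.4208, 0.2484, 0.1577]
tcp_rot: [[-0.363, 0.932, -0.0], [0.932, 0.363, 0.0], [0.0, -0.0, -1.0]]
ft_force: [-0.1, 0.7, -0.8]
grip_width: 0.0856
finger_force: 0.0
lug y pct 49 [0.1123 0.1244 0.1358]
panel 90 [0.0999 0.1034 0.1062]
board end [0.1    0.1006]
t 26.42 pos [0.4219 0.2461 0.1577] board [-0.0001  0.3221  0.1577] F [ 0.3616 -0.7285  0.2715] w 0.0854
  tilt [ 0.0001 -0.0008] yaw 21.13 shift [-3.2194  0.0052  1.5796]
```

```bash
python3 -c "
from cell import arm
print(arm.hand_in())"
```

```text
the job is handed in; nothing more can be done
None
```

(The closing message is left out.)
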